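Fit the lever handle on the rinse-water valve and close it

ROBOT

A 7-joint arm with a two-finger parallel gripper is mounted at the origin on the work surface. World frame = base frame: x ahead of the robot, y to its left, z up, the work surface at z = 0. Lengths are in m, angles in rad, forces in N, time in s.
With the tool pointing down it reaches from about 0.4 to 0.9 m from the base axis. Payload 5.5 kg.
Tool frame: the origin (TCP) lies at the very end of the fingers, on their centre line; the grasp point (between the pads) lies manip.grip_depth behind it (manip.grip_depth is the distance from the TCP to the grasp point, in m); z points along the fingers, y is the line along which they close (so a half turn about z gives the same grasp; the last joint's range is limited). The gripper opens to 92 mm and grips with 3 to 60 N. Pads are 19 mm wide; open, the fingers measure 130 mm over their backs; the gripper's body (75 mm by 190 mm) begins 47 mm behind the grasp point.
Start: joints at [-1.015, 0.501, -0.427, 1.55, 0.221, 1.138, -0.21], TCP at [0.188, 0.622, 0.227] pointing down, gripper open.
Joint ranges: [-2.88, 2.88], [-0.31, 2.03], [-1.54, 1.56], [0.2, 2.42], [-1.41, 4.55], [0.19, 2.02], [-2.57, 2.57]. Speed limits (rad/s): [2.57, 2.57, 3.14, 3.14, 3.14, 3.14, 3.14].

INTERFACE

Orientations are given as a rotation vector (axis times angle).
In Python, from station import manip, snapshot, camera_model, look_for, mark_of gives the robot as it stands. The module is installed in compiled form; this text tells all that it offers.
- The arm moves only by the tool step_arm, never from a script. Its argument "motion" is a list of rows, each a list of 7 numbers: the shift along the world's x, y, z in m, then the turn, a rotation vector about the world's x, y, z in degrees, then the finger opening in m, from 0 to 0.0918. A call has 1 to 5 rows; each row shifts and turns the commanded pose from where the row before left it; what a row does not reach is not made up. A row lasts 1/8 s, in which the tool goes at most 62.5 mm and 10.7 degrees, less where a joint would pass 70% of its speed; a pose out of reach is approached as far as the arm can. A call is refused whole if a number of a shift passes 0.0625 or a number of a turn 10.7, either way. A call with a gripper value outside its range is refused whole. The fingers move at their own pace and stop on an object; "squeeze" is the grip in N (left out, the last holds). Time passes only in rows, so rows that do not move let the fingers close. It gives the time, the measured TCP pose, the force, the opening and the grip force at its end, in the units of the state.
- manip.observe(): the state, without advancing time (a new reading comes with each control period).
- snapshot(name): name is "scene" or "top" or "wrist"; returns the picture (384x512x3 uint8, red, green, blue); there is no depth.
- camera_model(name): a dict with "intrinsics" (3x3 intrinsics, pixels), "R" (3x3) and "t" (3): a world point X has camera coordinates R X + t. Camera axes: x right, y down, z forward; pixel columns grow to the right and rows downward; lengths in m; the calibration is good to about 2 mm. A picture is of the moment at which its call begins: read the wrist's pose just before it. camera_model takes no time and is no camera call; for the wrist camera it gives the pose at the moment of the call.
- manip.sign_off(): hands the job in; it is judged then, once.
Trained networks look in the newest picture that a camera, given by its name, has taken for a name from the list of things; names that differ only in an ending like _2 or _b are one class to them, and where a whole thing is asked for, a point or a joint stands for the part that bears it (a point fixed in the world has none). Each returns a list of dicts, best first, with "score" (0 to 1); they miss things now and then, are a little off and sometimes report something else, mostly with a low value. They report only what shows in the picture. A call takes as long as a camera call.
- look_for(camera, name): "pixel" ([column, row] in pixels, amid what is visible of it).
- mark_of(camera, name): "pixel" ([column, row] in pixels: a listed point, or the origin of a listed thing).
The state is a dict: "time_s": time; "qpos": joint angles; "joint_vel": joint speeds; "tau": joint torques, N m; "tool_pos": TCP position; "tool_rot": TCP orientation; "contact_force": force on the tool from outside, world axes, zero at the start; "torque": the same for the moment, N m; "width": opening from 0.0 (shut) to 1.0 (fully open); "gripper_force": force on a finger pad.
Only numpy, scipy, OpenCV 4.12 (cv2) and the standard library are available. Lean on these libraries where they do the work, as an engineer would, in place of code of your own. Each camera call takes 0.05 s, during which the arm holds its last target. There are 200 camera calls.

TASK

Put the loose yellow-ended lever handle on the square spindle of the bench valve, pushed fully home, and let go of it. Then swing its arm clockwise, seen from above, until the spindle comes to its stop, and leave the handle sitting fully home on the spindle. Leave the cups, flasks and wrench where they are.

Things in the scene. Friction and masses are not known exactly. Their poses are not given: they have to be found in the camera images.
- handle: Loose lever handle, 193 mm long, 0.35 kg, lying flat: a steel hub 56 x 56 mm, 28 mm high, with a 22 mm square bore right through, and an arm along +x that ends in a yellow grip. Origin: on the bore axis at the hub's underside; x along the arm, z up; the bore's sides are parallel to x and y. Centre of mass at about x = 20 mm
- handle_arm (a point): Point in the middle of the handle's bare steel arm, 60 mm from the bore axis, 16 mm above the hub's underside. The bare arm is 16 mm wide and 20 mm high, from 28 to 100 mm from the bore axis
- handle_end (a point): Middle of the handle's yellow grip, 132 mm from the bore axis, 14 mm above the hub's underside. The grip is 65 mm long, 26 mm wide, 28 mm high, its underside level with the hub's
- valve: Brass valve on a steel foot plate, in a copper pipe (34 mm diameter, top 59 mm above the bench) that runs along its y axis and turns down into the bench 100 mm either side; fixed to the bench. Origin: on the bench under the spindle axis; z up.
- spindle_seat (a point): Centre of the top of the valve's dark steel collar (74 mm diameter), 90 mm above the bench, where the handle's underside rests when home. The 20 mm square aluminium spindle rises 32 mm from it, the last 7 mm tapering to 13 mm square. Turns with the spindle: its x and y are parallel to the square's sides, z up. The handle fits any of four ways round
- spindle (a joint): Rotation of spindle and collar about the vertical axis, rad: 0 = open, growing clockwise seen from above, stopped at 1.60 = closed. Stiff (0.25 N m), stays where left. A small yellow pointer on the collar's rim stands near the green lug when open, near the red lug when closed
- cup_a: Small cream sample cup, 52 mm across, 48 mm high, loose; origin under its centre. To be left alone.
- cup_b: Small white sample cup, 52 mm across, 48 mm high, loose; origin under its centre. To be left alone.
- flask_a: Amber conical flask, 76 mm across, 126 mm high, loose; origin under its centre. To be left alone.
- flask_b: Amber conical flask, 76 mm across, 126 mm high, loose; origin under its centre. To be left alone.
- wrench: Wrench 180 mm long lying on the bench along its x axis, loose; origin under its middle. To be left alone.

How it is judged:
By the outcome, as a careful person would: the job done as asked, in the order asked, and still so for the second after the job is handed in, with the robot touching nothing.
It also fails if it takes over 61 s, if anything falls off the work surface, if the arm or the gripper's body presses on something with over 40 N, if the wrist force passes 120 N, or if a joint passes its speed limit or range.

## Working session

There is one attempt and no reset: what is moved stays moved. The work goes in short steps, Python scripts to look and compute and a tool call to move; the robot and the scene stay as the last step left them, time stands still between calls to the robot, and variables do not carry over. Pictures are saved under pics/ and viewed, at most 10 in all, crops included, and the job is handed in when it is done.

Besides the shell and the picture viewer there is one more tool, called after ">>>" by a JSON object that holds its "method" and its "body", one argument or row to a line. step_arm: Moves the arm, as the interface text tells. Its arguments: {"type":"object","properties":{"motion":{"type":"array","items":{"type":"array","items":{"type":"number"}}},"squeeze":{"type":"number"}},"required":["motion"]}

```bash
mkdir -p pics; cat > h.py <<'E'
import numpy as np, cv2
from station import manip, snapshot, camera_model, look_for, mark_of
def ray(cam,px,z,m=None):
    m=m or camera_model(cam); K,R,t=np.array(m["intrinsics"]),np.array(m["R"]),np.array(m["t"])
    d=R.T@np.linalg.solve(K,[px[0],px[1],1]); c=-R.T@t
    return c+d*(z-c[2])/d[2]
def save(cam,n):
    im=snapshot(cam); cv2.imwrite(f"pics/{n}.png",im[:,:,::-1]); return im
E
python3 - <<'E'
from h import *
np.set_printoptions(precision=3,suppress=True)
a=save("scene","s0");b=save("top","t0")
cv2.imwrite("pics/both0.png",cv2.resize(np.hstack([a,b])[:,:,::-1],(800,300),interpolation=cv2.INTER_AREA))
Z=dict(handle=0,handle_arm=.016,handle_end=.014,valve=0,spindle_seat=.09,cup_a=0,flask_a=0,wrench=0)
for c in("top","scene"):
  for n,z in Z.items():
    for r in mark_of(c,n)[:2]: print(c,n,round(r["score"],2),np.array(r["pixel"]),ray(c,r["pixel"],z))
s=manip.observe();print(s,manip.grip_depth)
E
```

```text
top handle 0.81 [283.  212.1] [ 0.519 -0.246  0.   ]
top handle 0.5 [387.5 230.3] [ 0.462 -0.55   0.   ]
top handle_arm 0.57 [294.7 195.6] [ 0.567 -0.28   0.016]
top handle_end 0.98 [313.9 178.5] [ 0.615 -0.337  0.014]
top valve 0.63 [142.3 205. ] [0.547 0.164 0.   ]
top valve 0.49 [206.8 123. ] [ 0.786 -0.026  0.   ]
top spindle_seat 0.57 [128.3 207.7] [0.539 0.172 0.09 ]
top cup_a 0.81 [232.5 253.5] [ 0.402 -0.098  0.   ]
top cup_a 0.49 [224.7 166.7] [ 0.655 -0.078  0.   ]
top flask_a 0.6 [205.9 123.4] [ 0.784 -0.024  0.   ]
top flask_a 0.56 [248.4 121.2] [ 0.789 -0.149  0.   ]
top wrench 0.63 [390.2 226.9] [ 0.471 -0.558  0.   ]
scene handle 0.7 [224.1 206.2] [ 0.522 -0.247  0.   ]
scene handle_arm 0.75 [215.4 221.5] [ 0.563 -0.296  0.016]
scene handle_arm 0.74 [306.6 206.7] [ 0.657 -0.087  0.016]
scene handle_end 0.78 [210.9 245.8] [ 0.616 -0.341  0.014]
scene handle_end 0.21 [244.3 159.1] [ 0.419 -0.113  0.014]
scene spindle_seat 0.7 [350.2 123.4] [0.541 0.162 0.09 ]
scene spindle_seat 0.65 [244.8 159.3] [ 0.49  -0.157  0.09 ]
scene cup_a 0.92 [241.8 156.6] [ 0.393 -0.104  0.   ]
scene cup_a 0.76 [303.1 212.5] [ 0.656 -0.097  0.   ]
scene flask_a 0.66 [359.7 236.9] [ 0.792 -0.037  0.   ]
scene flask_a 0.64 [323.5 264.1] [ 0.798 -0.157  0.   ]
scene wrench 0.64 [100.2 249.8] [ 0.465 -0.552  0.   ]
{'time_s': 0.9, 'qpos': array([-1.015,  0.501, -0.427,  1.55 ,  0.221,  1.138, -0.21 ]), 'joint_vel': array([ 0.003,  0.001,  0.002,  0.   , -0.001, -0.001,  0.   ]), 'tau': array([  0.001, -56.642,  -5.81 , -27.951,  -0.067,   0.02 ,   0.   ]), 'tool_pos': array([0.188, 0.622, 0.227]), 'tool_rot': array([-0.458, -3.108, -0.   ]), 'contact_force': array([-0.119, -0.321,  0.631]), 'torque': array([-0.039, -0.011,  0.017]), 'gripper_force': 0.0, 'width': 1.0015097870119516} 0.0188
```

View pics/t0.png

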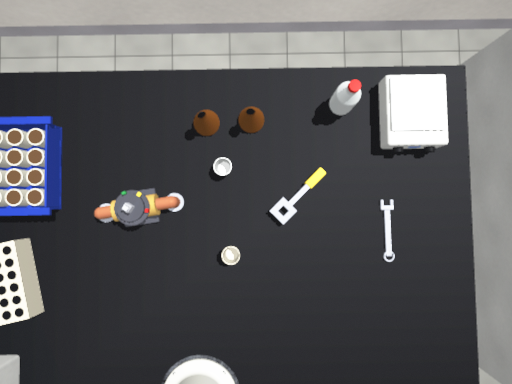

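View pics/s0.png

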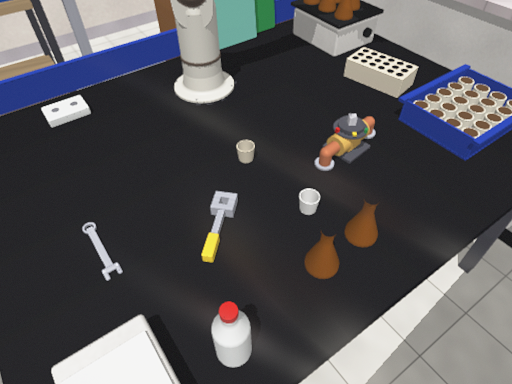

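The top picture shows the handle hub at (283,211) with its arm to the yellow grip at (316,178). The valve collar is at (131,208), with the green lug at (124,193), the red lug at (147,211) and the pointer near (139,194). So the spindle stands part-way.

```bash
python3 - <<'E'
from h import *
from scipy.spatial.transform import Rotation as Ro
np.set_printoptions(precision=3,suppress=True)
s=manip.observe();T=Ro.from_rotvec(s["tool_rot"]).as_matrix();m=camera_model("wrist")
R=np.array(m["R"]);c=-R.T@np.array(m["t"])
print(T, T.T@(c-s["tool_pos"]), T.T@R.T, m["intrinsics"])
E
```

```text
[[-0.957  0.289  0.   ]
 [ 0.289  0.957  0.   ]
 [ 0.     0.    -1.   ]] [ 0.074  0.    -0.157] [[-0.001 -0.962 -0.273]
 [ 1.    -0.001 -0.   ]
 [-0.    -0.273  0.962]] [[273.933   0.    250.643]
 [  0.    273.933 188.197]
 [  0.      0.      1.   ]]
```

>>> {"method": "step_arm", "body": {
  "motion": [
    [0.03, -0.045, 0.02, 0, 0, -5, 0.0918],
    [0.03, -0.045, 0.02, 0, 0, -5, 0.0918],
    [0.03, -0.045, 0.02, 0, 0, -5, 0.0918],
    [0.03, -0.045, 0.02, 0, 0, -5, 0.0918],
    [0.03, -0.045, 0.01, 0, 0, -5, 0.0918]
  ]
}}

```text
time_s: 1.52
tool_pos: [0.3387, 0.3963, 0.3183]
tool_rot: [1.124, 2.933, 0.004]
contact_force: [-0.4, 0.1, -0.3]
width: 0.992
gripper_force: 0.0
```

>>> {"method": "step_arm", "body": {
  "motion": [
    [0.04, -0.045, 0, 0, 0, 0, 0.0918],
    [0.04, -0.045, 0, 0, 0, 0, 0.0918],
    [0.04, -0.045, 0, 0, 0, 0, 0.0918],
    [0.04, -0.045, 0, 0, 0, 0, 0.0918],
    [0.04, -0.045, 0, 0, 0, 0, 0.0918]
  ]
}}

```text
time_s: 2.15
tool_pos: [0.5387, 0.171, 0.3171]
tool_rot: [1.119, 2.935, 0.001]
contact_force: [1.0, 0.6, 0.5]
width: 0.998
gripper_force: 0.0
```

>>> {"method": "step_arm", "body": {
  "motion": [
    [0, 0, 0, 0, 0, 0, 0.0918]
  ]
}}

```text
time_s: 2.28
tool_pos: [0.5407, 0.1662, 0.3165]
tool_rot: [1.134, 2.928, -0.003]
contact_force: [0.1, 0.6, 0.1]
width: 0.995
gripper_force: 0.0
```

```bash
python3 - <<'E'
from h import *
np.set_printoptions(precision=4,suppress=True)
m=camera_model("wrist");a=save("wrist","w1")
for n,z in dict(spindle_seat=.09,valve=0).items():
  for r in mark_of("wrist",n)[:2]: print(n,round(r["score"],2),np.array(r["pixel"]),ray("wrist",r["pixel"],z,m))
np.savez("w1.npz",**m);print(manip.observe()["tool_pos"])
x,y=map(int,mark_of("wrist","spindle_seat")[0]["pixel"])
x0,y0=max(x-100,0),max(y-75,0)
print(x0,y0)
cv2.imwrite("pics/w1c.png",cv2.resize(a[y0:y0+150,x0:x0+200,::-1],None,fx=4,fy=4,interpolation=cv2.INTER_CUBIC))
E
```

```text
spindle_seat 0.64 [252.1 162.9] [0.5406 0.1686 0.09  ]
valve 0.55 [252.8 152.2] [0.5403 0.1709 0.    ]
[0.537  0.1732 0.3166]
152 87
```

View pics/w1c.png

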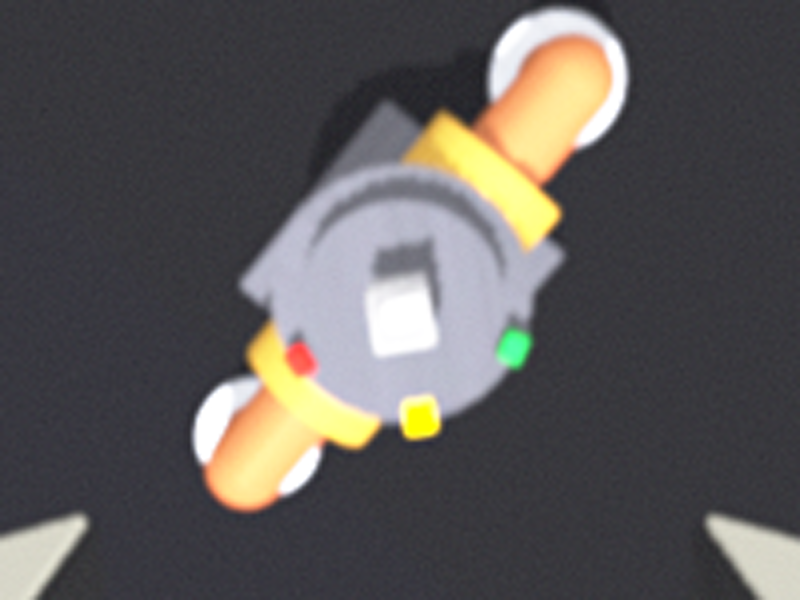

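The close-up (crop origin (152,87), 4x) shows the spindle tip at crop (403,313), pointer (420,418), green lug (514,349) and red lug (301,358). The pointer is about mid-way between the lugs.

```bash
python3 - <<'E'
from h import *
np.set_printoptions(precision=4,suppress=True)
m=dict(np.load("w1.npz"))
P=lambda c,z: ray("wrist",[152+c[0]/4,87+c[1]/4],z,m)
c=P((403,313),.122);print("tip",c)
seat=np.array([.5406,.1686])
for n,q,z in[("ptr",(420,418),.088),("green",(514,349),.088),("red",(301,358),.088)]:
  p=P(q,z);d=p[:2]-c[:2];print(n,p,np.hypot(*d),np.degrees(np.arctan2(d[1],d[0])))
for a,b in[((368,290),(378,357)),((425,277),(437,345)),((368,290),(425,277)),((378,357),(437,345))]:
  d=P(b,.117)-P(a,.117);print(np.degrees(np.arctan2(d[1],d[0])),np.hypot(*d[:2]))
E
```

```text
tip [0.5389 0.1711 0.122 ]
ptr [0.5772 0.145  0.088 ] 0.04636896838651209 -34.26000335582309
green [0.5807 0.1874 0.088 ] 0.044944060274538025 21.301346264058797
red [0.5314 0.1284 0.088 ] 0.043377385307327015 -99.94585132571524
-34.359400400049516 0.022838391450152158
-32.02287932992332 0.023182868048702263
60.56969596766057 0.01918113346608512
59.414493323203054 0.020098915892472317
```

>>> {"method": "step_arm", "body": {
  "motion": [
    [0.0, -0.06, 0, 0, 0, 0, 0.0918],
    [0.0, -0.06, 0, 0, 0, 0, 0.0918],
    [0.0, -0.06, 0, 0, 0, 0, 0.0918],
    [0.0, -0.06, 0, 0, 0, 0, 0.0918],
    [0.0, -0.06, 0, 0, 0, 0, 0.0918]
  ]
}}

```text
time_s: 3.1
tool_pos: [0.5376, -0.1273, 0.3172]
tool_rot: [1.114, 2.936, 0.001]
contact_force: [1.7, -0.5, 0.8]
width: 1.002
gripper_force: 0.0
```

>>> {"method": "step_arm", "body": {
  "motion": [
    [0, -0.06, -0.02, 0, 0, 0, 0.0918],
    [0, -0.05, -0.03, 0, 0, 0, 0.0918],
    [0, 0, 0, 0, 0, 0, 0.0918],
    [0, 0, 0, 0, 0, 0, 0.0918]
  ]
}}

```text
time_s: 3.6
tool_pos: [0.5382, -0.2347, 0.267]
tool_rot: [-1.116, -2.936, -0.002]
contact_force: [1.1, 0.2, -0.5]
width: 1.005
gripper_force: 0.0
```

```bash
python3 - <<'E'
from h import *
np.set_printoptions(precision=4,suppress=True)
s=manip.observe();m=camera_model("wrist");a=save("wrist","w2")
for n,z in dict(handle=0,handle_arm=.016,handle_end=.014).items():
  for r in mark_of("wrist",n)[:2]: print(n,round(r["score"],2),np.array(r["pixel"]),ray("wrist",r["pixel"],z,m))
np.savez("w2.npz",**m);print(s["tool_pos"],s["tool_rot"],s["qpos"])
E
```

```text
handle 0.64 [241.5 155.2] [ 0.5236 -0.2405  0.    ]
handle_arm 0.83 [233.4 198.7] [ 0.5643 -0.2939  0.016 ]
handle_end 0.79 [235.4 239.3] [ 0.6184 -0.3395  0.014 ]
[ 0.5382 -0.2347  0.267 ] [-1.1164 -2.9361 -0.0021] [ 0.2258  0.3205  0.1765  1.6859 -0.0623  1.141   1.2636]
```

View pics/w2.png

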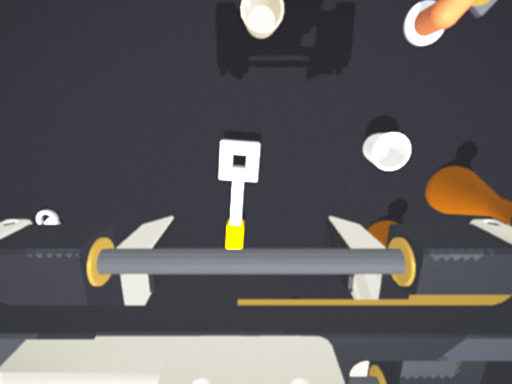

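The wrist view shows the hub top at about (240,161), with its corners near (220,140), (261,141), (258,183) and (219,180). The grip runs down to (235,248), and nothing stands near the hub.

```bash
python3 - <<'E'
from h import *
np.set_printoptions(precision=4,suppress=True)
m=dict(np.load("w2.npz"));a=cv2.imread("pics/w2.png")
hsv=cv2.cvtColor(a,cv2.COLOR_BGR2HSV)
w=((a.min(2)>190)).astype(np.uint8);w[:,:215]=0;w[:,265:]=0;w[:137]=0;w[225:]=0
n,l,st,ce=cv2.connectedComponentsWithStats(w);print(st[1:])
ys,xs=np.nonzero(w[:186]);hub=cv2.minAreaRect(np.c_[xs,ys].astype(np.float32));print(hub)
y=((hsv[...,0]>22)&(hsv[...,0]<36)&(hsv[...,1]>150)&(hsv[...,2]>150)).astype(np.uint8);y[:200]=0;y[:, :200]=0;y[:,260:]=0
yy,yx=np.nonzero(y);print(yx.min(),yx.max(),yy.min(),yy.max(),yx.mean(),yy.mean())
def W(p,z):return ray("wrist",p,z,m)
h=W(hub[0],.028);print("hub",h)
for r in (190,200,210):
  q=np.nonzero(w[r])[0];p=W((q.mean(),r),.026);d=p-h;print(r,q.min(),q.max(),p,np.degrees(np.arctan2(d[1],d[0])))
p=W((yx.mean(),yy.mean()),.028);d=p-h;print(p,np.hypot(*d[:2]),np.degrees(np.arctan2(d[1],d[0])))
b=cv2.boxPoints(hub)
B=[W(q,.028) for q in b]
for i in range(4):
  d=B[(i+1)%4]-B[i];print(B[i],np.hypot(*d[:2]),np.degrees(np.arctan2(d[1],d[0])))
E
```

```text
[[ 218  140   43   85 2007]]
((238.3603973388672, 162.95431518554688), (40.610816955566406, 44.885643005371094), 4.085616588592529)
225 244 219 248 234.2058823529412 236.13800904977376
hub [ 0.5263 -0.248   0.028 ]
190 231 243 [ 0.5557 -0.2778  0.026 ] -45.32115910507401
200 231 242 [ 0.567  -0.2891  0.026 ] -45.292116028189454
210 230 241 [ 0.5779 -0.3012  0.026 ] -45.87077965526529
[ 0.6085 -0.3319  0.028 ] 0.11748759378469663 -45.5966037023901
[ 0.528  -0.2938  0.028 ] 0.06661052973567073 132.43000662332935
[ 0.483  -0.2446  0.028 ] 0.05813077045436081 44.24983525916942
[ 0.5247 -0.2041  0.028 ] 0.06679154880963122 -45.26832175614362
[ 0.5717 -0.2515  0.028 ] 0.06080816231144201 -135.9501585817371
```

>>> {"method": "step_arm", "body": {
  "motion": [
    [-0.006, -0.019, -0.06, 0, 0, -4, 0.0918],
    [0, 0, -0.06, 0, 0, 0, 0.0918],
    [0, 0, -0.06, 0, 0, 0, 0.0918],
    [0, 0, -0.04, 0, 0, 0, 0.0918],
    [0, 0, 0, 0, 0, 0, 0.0918]
  ]
}}

```text
time_s: 4.42
tool_pos: [0.5296, -0.2534, 0.045]
tool_rot: [-1.217, -2.889, -0.001]
contact_force: [-0.4, 0.1, 0.1]
width: 1.003
gripper_force: 0.0
```

```bash
python3 - <<'E'
from h import *
np.set_printoptions(precision=4,suppress=True)
s=manip.observe();m=camera_model("wrist");a=save("wrist","w3")
for n,z in dict(handle=0,handle_arm=.016,handle_end=.014).items():
  for r in mark_of("wrist",n)[:1]: print(n,round(r["score"],2),np.array(r["pixel"]),ray("wrist",r["pixel"],z,m))
np.savez("w3.npz",**m);print(s["tool_pos"],s["tool_rot"],s["contact_force"])
E
```

```text
handle 0.67 [251.3 197.1] [ 0.523  -0.2463  0.    ]
handle_arm 0.59 [251.9 277.3] [ 0.5654 -0.2891  0.016 ]
[ 0.5296 -0.2534  0.045 ] [-1.2167 -2.8894 -0.0007] [-0.3614  0.139   0.084 ]
```

View pics/w3.png

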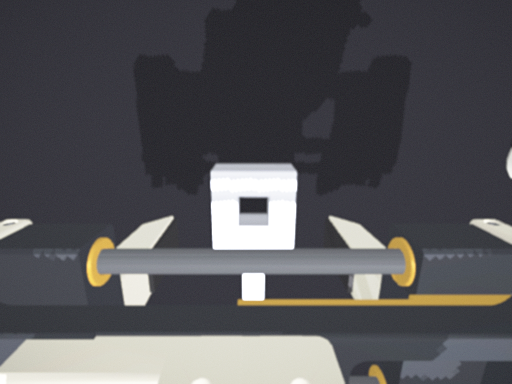

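The hub sits centred between the open fingers, bore at about (253,210), and is aligned with the tool. I'll descend and grip.

>>> {"method": "step_arm", "body": {
  "motion": [
    [0.002, -0.002, -0.02, 0, 0, 0, 0.0918],
    [0, 0, -0.018, 0, 0, 0, 0.0918],
    [0, 0, 0, 0, 0, 0, 0.0918],
    [0, 0, 0, 0, 0, 0, 0.04],
    [0, 0, 0, 0, 0, 0, 0.04]
  ],
  "squeeze": 50
}}

```text
time_s: 5.25
tool_pos: [0.534, -0.2579, 0.01]
tool_rot: [1.222, 2.894, 0.0]
contact_force: [-0.8, 0.1, 0.1]
width: 0.83
gripper_force: 0.0
```

>>> {"method": "step_arm", "body": {
  "motion": [
    [0, 0, 0, 0, 0, 0, 0.04],
    [0, 0, 0, 0, 0, 0, 0.04],
    [0, 0, 0, 0, 0, 0, 0.04],
    [0, 0, 0, 0, 0, 0, 0.04]
  ]
}}

```text
time_s: 5.75
tool_pos: [0.5341, -0.2576, 0.01]
tool_rot: [1.221, 2.894, 0.001]
contact_force: [0.4, 0.8, 1.9]
width: 0.608
gripper_force: 50.0
```

>>> {"method": "step_arm", "body": {
  "motion": [
    [0, 0, 0.05, 0, 0, 0, 0.04],
    [0, 0, 0.05, 0, 0, 0, 0.04],
    [0, 0.03, 0.05, 0, 0, 3, 0.04],
    [0, 0.05, 0.04, 0, 0, 3, 0.04],
    [0.005, 0.055, 0, 0, 0, 3, 0.04]
  ]
}}

```text
time_s: 6.38
tool_pos: [0.54, -0.1244, 0.2018]
tool_rot: [0.991, 2.975, 0.0]
contact_force: [1.4, 0.2, -5.9]
width: 0.607
gripper_force: 50.0
```

>>> {"method": "step_arm", "body": {
  "motion": [
    [0.005, 0.055, 0, 0, 0, 3, 0.04],
    [0.005, 0.055, 0, 0, 0, 0, 0.04],
    [0.004, 0.055, 0, 0, 0, 0, 0.04],
    [0, 0.055, 0, 0, 0, 0, 0.04],
    [0, 0.04, 0, 0, 0, 0, 0.04]
  ]
}}

```text
time_s: 7.0
tool_pos: [0.5511, 0.1387, 0.1975]
tool_rot: [-0.909, -3.005, 0.001]
contact_force: [-0.4, -0.8, -4.5]
width: 0.607
gripper_force: 50.0
```

>>> {"method": "step_arm", "body": {
  "motion": [
    [0, 0.02, 0, 0, 0, 0, 0.04],
    [0, 0, 0, 0, 0, 0, 0.04],
    [0, 0, 0, 0, 0, 0, 0.04]
  ]
}}

```text
time_s: 7.38
tool_pos: [0.5526, 0.1534, 0.1982]
tool_rot: [-0.917, -3.005, 0.003]
contact_force: [0.9, -0.0, -5.4]
width: 0.607
gripper_force: 50.0
```

```bash
python3 - <<'E'
from h import *
np.set_printoptions(precision=4,suppress=True)
s=manip.observe();m=camera_model("wrist");a=save("wrist","w4")
z=s["tool_pos"][2]-.010
for n,q in dict(handle=z,handle_arm=z+.016,spindle_seat=.09).items():
  for r in mark_of("wrist",n)[:1]: print(n,round(r["score"],2),np.array(r["pixel"]),ray("wrist",r["pixel"],q,m))
np.savez("w4.npz",z=z,**m);print(s["tool_pos"],s["tool_rot"],s["contact_force"],s["torque"],s["qpos"])
E
```

```text
handle 0.83 [249.6 205.5] [0.5399 0.161  0.1882]
handle_arm 0.71 [255.2 156. ] [0.5129 0.1831 0.2042]
spindle_seat 0.67 [257.  169.5] [0.5412 0.1682 0.09  ]
[0.5526 0.1534 0.1982] [-0.9165 -3.0046  0.0033] [ 0.9304 -0.0378 -5.3919] [-0.089  -0.0205 -0.0232] [-0.3137  0.3626 -0.006   1.7867  0.0044  0.9937  0.6569]
```

View pics/w4.png

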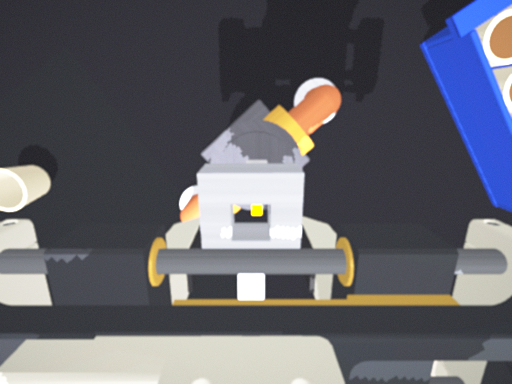

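The hub is held level over the valve: bore at about (252,215), pointer seen through it at (257,210), and the collar behind it. I'll shift slightly and lower until the tip enters.

>>> {"method": "step_arm", "body": {
  "motion": [
    [0.001, 0.008, -0.02, 0, 0, 0, 0.04],
    [0, 0, -0.02, 0, 0, 0, 0.04],
    [0, 0, -0.016, 0, 0, 0, 0.04],
    [0, 0, 0, 0, 0, 0, 0.04]
  ]
}}

```text
time_s: 8.07
tool_pos: [0.5526, 0.1631, 0.1413]
tool_rot: [-0.913, -3.003, 0.003]
contact_force: [-0.1, -0.9, -4.2]
width: 0.608
gripper_force: 50.0
```

```bash
python3 - <<'E'
from h import *
np.set_printoptions(precision=4,suppress=True)
s=manip.observe();m=camera_model("wrist");a=save("wrist","w5")
z=s["tool_pos"][2]-.010
for n,q in dict(handle=z,spindle_seat=.09).items():
  for r in mark_of("wrist",n)[:2]: print(n,round(r["score"],2),np.array(r["pixel"]),ray("wrist",r["pixel"],q,m))
K=np.array(m["intrinsics"])
def proj(p):
  c=np.array(m["R"])@p+np.array(m["t"]);c=K@c;return c[:2]/c[2]
print("seat tip expected",proj([.5405,.1695,.122]))
cv2.imwrite("pics/w5c.png",cv2.resize(a[120:270,150:350,::-1],None,fx=4,fy=4,interpolation=cv2.INTER_CUBIC))
print(s["tool_pos"],s["tool_rot"],s["contact_force"])
E
```

```text
handle 0.97 [249.1 206. ] [0.5399 0.1702 0.1313]
spindle_seat 0.66 [248.8 190.2] [0.5407 0.169  0.09  ]
seat tip expected [248.8294 202.6551]
[0.5526 0.1631 0.1413] [-0.9132 -3.0034  0.0031] [-0.1293 -0.8847 -4.2497]
```

View pics/w5c.png

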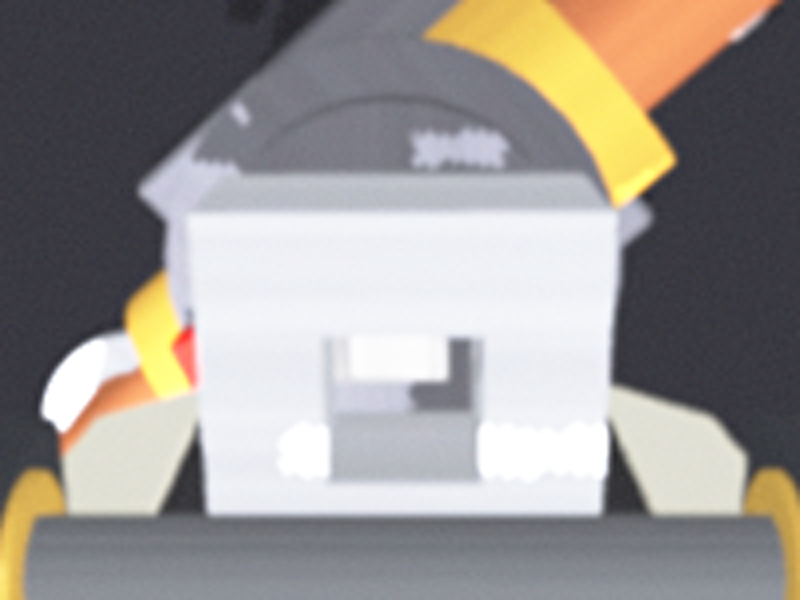

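The spindle tip shows inside the bore: tip columns 350–448 with near edge at row 380, bore bottom near edge at row 412. Both are in crop pixels (origin (150,120), 4x).

```bash
python3 - <<'E'
from h import *
np.set_printoptions(precision=4,suppress=True)
m=camera_model("wrist")
P=lambda c,z: ray("wrist",[150+c[0]/4,120+c[1]/4],z,m)[:2]
u=np.array([np.cos(np.radians(-33.9)),np.sin(np.radians(-33.9))]); v=np.array([-u[1],u[0]])
tip=P((398,380),.122)-.0065*u; bore=P((403,412),.1313)-.011*u
bt=P((403,482),.1593)-.011*u
for n,p in("tip",tip),("bore bottom",bore),("bore top",bt):print(n,p)
print("tip-bore world",tip-bore,"along arm, across",(tip-bore)@u,(tip-bore)@v)
E
```

```text
tip [0.5453 0.169 ]
bore bottom [0.5438 0.1711]
bore top [0.5427 0.1718]
tip-bore world [ 0.0016 -0.0021] along arm, across 0.0024585574450235142 -0.0008583280466944235
```

>>> {"method": "step_arm", "body": {
  "motion": [
    [0.0015, -0.0015, -0.006, 0, 0, 0, 0.04],
    [0, 0, -0.006, 0, 0, 0, 0.04],
    [0, 0, -0.006, 0, 0, 0, 0.04],
    [0, 0, 0, 0, 0, 0, 0.04]
  ]
}}

```text
time_s: 8.72
tool_pos: [0.5546, 0.1612, 0.1246]
tool_rot: [-0.913, -3.005, 0.003]
contact_force: [-1.7, -3.3, 1.6]
width: 0.602
gripper_force: 50.0
```

>>> {"method": "step_arm", "body": {
  "motion": [
    [0, 0, -0.006, 0, 0, 0, 0.04],
    [0, 0, -0.006, 0, 0, 0, 0.04],
    [0, 0, 0, 0, 0, 0, 0.04]
  ]
}}

```text
time_s: 9.1
tool_pos: [0.5539, 0.1605, 0.1113]
tool_rot: [-0.913, -3.004, 0.005]
contact_force: [-1.2, -5.2, -6.6]
width: 0.607
gripper_force: 50.0
```

Sliding on freely. On to the seat.

>>> {"method": "step_arm", "body": {
  "motion": [
    [0, 0.0005, -0.006, 0, 0, 0, 0.04],
    [0, 0, -0.004, 0, 0, 0, 0.04],
    [0, 0, 0, 0, 0, 0, 0.04]
  ]
}}

```text
time_s: 9.48
tool_pos: [0.5537, 0.1605, 0.1015]
tool_rot: [-0.914, -3.003, 0.007]
contact_force: [-3.7, -7.8, -4.8]
width: 0.605
gripper_force: 50.0
```

>>> {"method": "step_arm", "body": {
  "motion": [
    [0, 0.001, -0.003, 0, 0, 0, 0.04],
    [0, 0, -0.002, 0, 0, 0, 0.04],
    [0, 0, 0, 0, 0, 0, 0.04]
  ]
}}

```text
time_s: 9.85
tool_pos: [0.5538, 0.1605, 0.0998]
tool_rot: [-0.915, -3.003, 0.008]
contact_force: [-12.7, -11.9, 21.8]
width: 0.603
gripper_force: 49.9
```

The handle is seated: upward force jumped with the underside at about 90 mm. I'll release it and rise clear.

>>> {"method": "step_arm", "body": {
  "motion": [
    [0, 0, 0, 0, 0, 0, 0.0918],
    [0, 0, 0, 0, 0, 0, 0.0918],
    [0, 0, 0, 0, 0, 0, 0.0918],
    [0, 0, 0, 0, 0, 0, 0.0918]
  ]
}}

```text
time_s: 10.35
tool_pos: [0.5555, 0.1648, 0.0978]
tool_rot: [0.912, 3.006, 0.001]
contact_force: [1.2, -0.4, -0.1]
width: 0.974
gripper_force: 0.0
```

>>> {"method": "step_arm", "body": {
  "motion": [
    [0, 0, 0.02, 0, 0, 0, 0.0918],
    [0, 0, 0.04, 0, 0, 0, 0.0918],
    [-0.03, 0.02, 0.04, 0, 0, 0, 0.0918],
    [-0.01, 0.01, 0.03, 0, 0, 0, 0.0918],
    [0, 0, 0, 0, 0, 0, 0.0918]
  ]
}}

```text
time_s: 10.98
tool_pos: [0.5161, 0.1965, 0.2306]
tool_rot: [0.907, 3.004, 0.007]
contact_force: [0.6, 0.2, -0.5]
width: 1.004
gripper_force: 0.0
```

```bash
python3 - <<'E'
from h import *
np.set_printoptions(precision=4,suppress=True)
s=manip.observe();m=camera_model("wrist");a=save("wrist","w6")
for n,q in dict(handle=.09,handle_arm=.106,handle_end=.104,spindle_seat=.09).items():
  for r in mark_of("wrist",n)[:1]: print(n,round(r["score"],2),np.array(r["pixel"]),ray("wrist",r["pixel"],q,m))
print(s["tool_pos"],s["tool_rot"],s["contact_force"],s["width"],s["qpos"])
b=save("scene","s6")
cv2.imwrite("pics/s6c.png",np.hstack([cv2.resize(a[60:360,:,::-1],(512,300)),cv2.resize(b[85:185,300:396,::-1],(288,300),interpolation=cv2.INTER_CUBIC)]))
E
```

```text
handle 0.57 [241.  205.3] [0.5365 0.1704 0.09  ]
handle_arm 0.93 [238.2 263.9] [0.5899 0.1307 0.106 ]
handle_end 0.58 [244.8 311.5] [0.6502 0.0992 0.104 ]
spindle_seat 0.6 [241.3 209.2] [0.5407 0.168  0.09  ]
[0.5161 0.1965 0.2306] [0.9072 3.0035 0.0069] [ 0.6404  0.1512 -0.4801] 1.0038948026539716 [-0.3882  0.287  -0.0285  1.8117  0.0086  1.037   0.5642]
```

View pics/s6c.png

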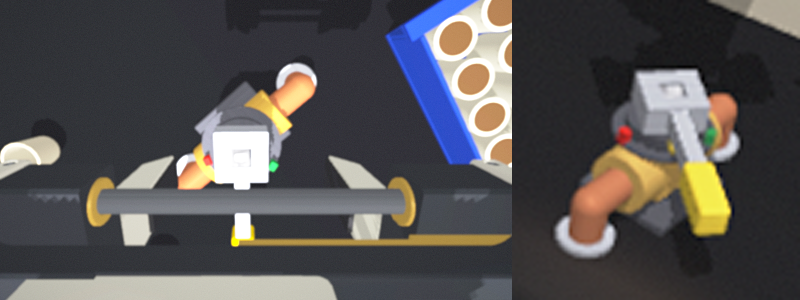

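The handle sits flat on the collar, with the spindle tip showing in the bore (hub at (242,155) in the wrist half) and the yellow grip pointing the expected way. Next I'll straddle the grip with the fingers part open.

>>> {"method": "step_arm", "body": {
  "motion": [
    [0.044, -0.0335, 0, 0, 0, 0, 0.06],
    [0.044, -0.0335, 0, 0, 0, 0, 0.06],
    [0.044, -0.0335, 0, 0, 0, 0, 0.06],
    [0, 0, -0.03, 0, 0, 0, 0.06],
    [0, 0, -0.03, 0, 0, 0, 0.06]
  ]
}}

```text
time_s: 11.9
tool_pos: [0.6475, 0.0919, 0.1656]
tool_rot: [-0.916, -3.004, 0.001]
contact_force: [0.2, 1.0, -0.1]
width: 0.655
gripper_force: 0.0
```

>>> {"method": "step_arm", "body": {
  "motion": [
    [0, 0, 0, 0, 0, 0, 0.06],
    [0, 0, 0, 0, 0, 0, 0.06]
  ]
}}

```text
time_s: 12.15
tool_pos: [0.6476, 0.0935, 0.1681]
tool_rot: [0.913, 3.006, 0.0]
contact_force: [0.7, -0.0, 0.3]
width: 0.657
gripper_force: 0.0
```

```bash
python3 - <<'E'
from h import *
s=manip.observe();a=save("wrist","w7");b=save("scene","s7")
cv2.imwrite("pics/s7c.png",np.hstack([cv2.resize(a[60:360,:,::-1],(512,300)),cv2.resize(b[85:185,300:396,::-1],(288,300),interpolation=cv2.INTER_CUBIC)]))
print(s["tool_pos"],s["width"])
E
```

```text
[0.64755588 0.0934763  0.16812187] 0.6567213769819876
```

View pics/s7c.png

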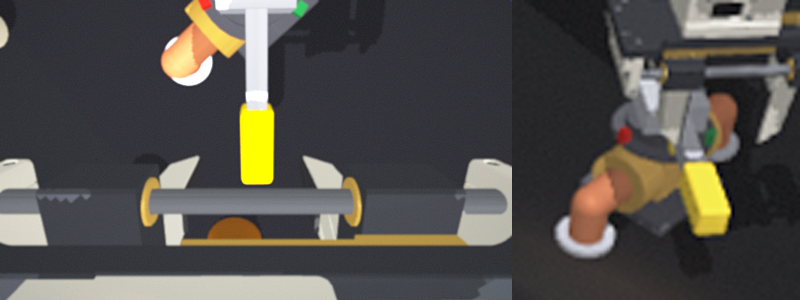

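The grip is centred between the fingers: grip at column 257, finger gap 200–303. I'll descend and start the clockwise arc.

>>> {"method": "step_arm", "body": {
  "motion": [
    [0, 0, -0.03, 0, 0, 0, 0.06],
    [0, 0, -0.033, 0, 0, 0, 0.06],
    [0, 0, 0, 0, 0, 0, 0.06]
  ]
}}

```text
time_s: 12.62
tool_pos: [0.6455, 0.0934, 0.1033]
tool_rot: [-0.911, -3.003, 0.003]
contact_force: [-0.1, 0.5, -0.0]
width: 0.656
gripper_force: 0.0
```

>>> {"method": "step_arm", "body": {
  "motion": [
    [-0.0054, -0.0073, 0, 0, 0, -4, 0.06],
    [-0.0058, -0.007, 0, 0, 0, -4, 0.06],
    [-0.0063, -0.0065, 0, 0, 0, -4, 0.06],
    [-0.0067, -0.0061, 0, 0, 0, -4, 0.06],
    [-0.0072, -0.0056, 0, 0, 0, -4, 0.06]
  ]
}}

```text
time_s: 13.25
tool_pos: [0.6179, 0.062, 0.1077]
tool_rot: [1.421, 2.797, 0.006]
contact_force: [1.2, 1.1, -1.4]
width: 0.651
gripper_force: 0.9
```

>>> {"method": "step_arm", "body": {
  "motion": [
    [-0.0075, -0.005, 0, 0, 0, -4, 0.06],
    [-0.0079, -0.0046, 0, 0, 0, -4, 0.06],
    [-0.0081, -0.004, 0, 0, 0, -4, 0.06],
    [-0.0084, -0.0034, 0, 0, 0, -4, 0.06],
    [0, 0, 0, 0, 0, 0, 0.06]
  ]
}}

```text
time_s: 13.88
tool_pos: [0.5854, 0.0444, 0.1072]
tool_rot: [1.794, 2.575, 0.005]
contact_force: [-0.5, 0.9, 0.2]
width: 0.653
gripper_force: 0.2
```

>>> {"method": "step_arm", "body": {
  "motion": [
    [-0.0087, -0.0028, 0, 0, 0, -4, 0.06],
    [-0.0088, -0.0022, 0, 0, 0, -4, 0.06],
    [-0.0089, -0.0015, 0, 0, 0, -4, 0.06],
    [0, 0, 0, 0, 0, 0, 0.06]
  ]
}}

```text
time_s: 14.38
tool_pos: [0.5586, 0.0379, 0.1062]
tool_rot: [2.053, 2.376, 0.003]
contact_force: [0.3, -0.6, 1.2]
width: 0.656
gripper_force: 0.2
```

>>> {"method": "step_arm", "body": {
  "motion": [
    [-0.009, -0.001, 0, 0, 0, -4, 0.06],
    [0, 0, 0, 0, 0, 0, 0.06]
  ]
}}

```text
time_s: 14.62
tool_pos: [0.5492, 0.0368, 0.1054]
tool_rot: [2.134, 2.304, 0.002]
contact_force: [0.8, 0.0, -0.6]
width: 0.654
gripper_force: 0.3
```

>>> {"method": "step_arm", "body": {
  "motion": [
    [-0.005, 0, 0, 0, 0, -2, 0.06],
    [0, 0, 0, 0, 0, 0, 0.06]
  ]
}}

```text
time_s: 14.88
tool_pos: [0.5436, 0.0365, 0.1049]
tool_rot: [2.177, 2.264, 0.0]
contact_force: [0.8, 0.2, 0.5]
width: 0.654
gripper_force: 0.6
```

>>> {"method": "step_arm", "body": {
  "motion": [
    [-0.005, 0, 0, 0, 0, -2, 0.06],
    [0, 0, 0, 0, 0, 0, 0.06]
  ]
}}

```text
time_s: 15.12
tool_pos: [0.5379, 0.0365, 0.1046]
tool_rot: [-2.217, -2.225, 0.001]
contact_force: [0.8, -0.2, 0.1]
width: 0.655
gripper_force: 0.4
```

>>> {"method": "step_arm", "body": {
  "motion": [
    [-0.005, 0, 0, 0, 0, -2, 0.06],
    [0, 0, 0, 0, 0, 0, 0.06]
  ]
}}

```text
time_s: 15.38
tool_pos: [0.5327, 0.0366, 0.1046]
tool_rot: [-2.256, -2.186, 0.001]
contact_force: [0.6, -0.1, 1.0]
width: 0.655
gripper_force: 0.3
```

>>> {"method": "step_arm", "body": {
  "motion": [
    [-0.005, 0, 0, 0, 0, -2, 0.06],
    [0, 0, 0, 0, 0, 0, 0.06]
  ]
}}

```text
time_s: 15.62
tool_pos: [0.5277, 0.0367, 0.1045]
tool_rot: [-2.293, -2.146, 0.001]
contact_force: [0.6, 1.0, 0.5]
width: 0.652
gripper_force: 0.3
```

```bash
python3 - <<'E'
from h import *
a=save("wrist","w8");b=save("scene","s8")
cv2.imwrite("pics/s8c.png",np.hstack([cv2.resize(a[60:360,:,::-1],(512,300)),cv2.resize(b[85:185,300:396,::-1],(288,300),interpolation=cv2.INTER_CUBIC)]))
E
```

```text
(no output)
```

View pics/s8c.png

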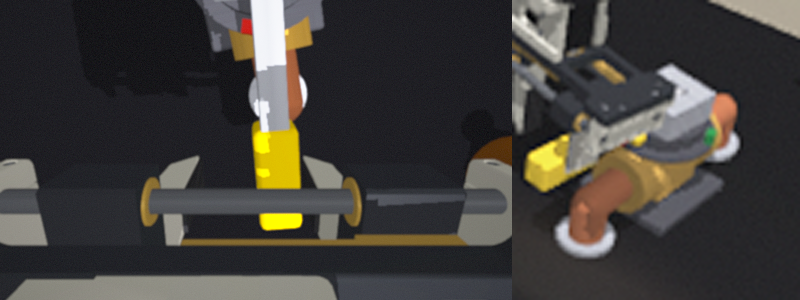

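The grip is against the finger at about (285,175) and has followed. The red lug is at (245,25), beside the arm, and the hub is still down on the collar. That was the last picture view, so from here I'll push on watching the force.

>>> {"method": "step_arm", "body": {
  "motion": [
    [-0.005, 0.0003, 0, 0, 0, -2, 0.06],
    [0, 0, 0, 0, 0, 0, 0.06]
  ]
}}

```text
time_s: 15.98
tool_pos: [0.5231, 0.0369, 0.1047]
tool_rot: [-2.331, -2.106, 0.0]
contact_force: [1.3, 1.1, -0.1]
width: 0.653
gripper_force: 0.5
```

>>> {"method": "step_arm", "body": {
  "motion": [
    [-0.005, 0.0005, 0, 0, 0, -2, 0.06],
    [0, 0, 0, 0, 0, 0, 0.06]
  ]
}}

```text
time_s: 16.23
tool_pos: [0.5196, 0.0377, 0.1051]
tool_rot: [2.367, 2.063, 0.004]
contact_force: [4.1, 0.4, -2.2]
width: 0.653
gripper_force: 2.3
```

```bash
python3 - <<'E'
from h import *
np.set_printoptions(precision=4,suppress=True)
for _ in range(3):
  s=manip.observe();print(s["tool_pos"],s["contact_force"],s["torque"],s["gripper_force"],s["width"],s["qpos"][6]);snapshot("wrist")
E
```

```text
[0.5196 0.0377 0.1051] [ 4.111   0.3585 -2.2441] [ 0.1622 -0.9467  0.1268] 2.3005304049002007 0.6526263156868449 -0.10185411587511538
[0.5196 0.0377 0.1051] [ 4.7072  1.5718 -2.4754] [ 0.1273 -0.9698  0.0952] 2.421898045577109 0.6572479373188586 -0.10148686213771418
[0.5195 0.0376 0.1051] [ 4.6165  1.4404 -2.6055] [ 0.2138 -0.9985  0.1248] 2.5053516490152106 0.6585400488481982 -0.1012526047769257
```

>>> {"method": "step_arm", "body": {
  "motion": [
    [-0.003, 0.0003, 0, 0, 0, 0, 0.06],
    [0, 0, 0, 0, 0, 0, 0.06]
  ]
}}

```text
time_s: 16.62
tool_pos: [0.5179, 0.0376, 0.1054]
tool_rot: [2.365, 2.063, 0.006]
contact_force: [7.3, 0.7, -3.8]
width: 0.652
gripper_force: 3.9
```

>>> {"method": "step_arm", "body": {
  "motion": [
    [-0.003, 0.0003, 0, 0, 0, 0, 0.06],
    [0, 0, 0, 0, 0, 0, 0.06],
    [0, 0, 0, 0, 0, 0, 0.06]
  ]
}}

```text
time_s: 17.0
tool_pos: [0.5161, 0.0377, 0.1057]
tool_rot: [2.364, 2.061, 0.008]
contact_force: [9.7, 0.6, -4.7]
width: 0.653
gripper_force: 5.0
```

The force climbs to about 10 N (1.3 N m), far above the spindle's 0.25 N m, so it is at its stop. I'll back off, rise and measure.

>>> {"method": "step_arm", "body": {
  "motion": [
    [0.012, 0, -0.001, 0, 0, 0, 0.06],
    [0.006, 0, 0, 0, 0, 0, 0.06],
    [0, 0, 0, 0, 0, 0, 0.0918],
    [0, 0, 0, 0, 0, 0, 0.0918],
    [0, 0, 0.03, 0, 0, 0, 0.0918]
  ]
}}

```text
time_s: 17.62
tool_pos: [0.5277, 0.0378, 0.1318]
tool_rot: [-2.365, -2.064, 0.008]
contact_force: [0.9, 0.4, 0.7]
width: 0.933
gripper_force: 0.0
```

>>> {"method": "step_arm", "body": {
  "motion": [
    [0, 0.03, 0.05, 0, 0, 0, 0.0918],
    [0, 0.05, 0.04, 0, 0, 0, 0.0918],
    [0, 0.05, 0, 0, 0, 0, 0.0918],
    [0, 0, 0, 0, 0, 0, 0.0918],
    [0, 0, 0, 0, 0, 0, 0.0918]
  ]
}}

```text
time_s: 18.25
tool_pos: [0.5297, 0.1661, 0.2223]
tool_rot: [-2.367, -2.066, 0.002]
contact_force: [-0.6, -0.8, -0.7]
width: 0.999
gripper_force: 0.0
```

```bash
cat > meas.py <<'E'
from h import *
np.set_printoptions(precision=4,suppress=True)
s=manip.observe();print(s["tool_pos"],s["tool_rot"])
def blob(cam,im,lo,hi,z,m):
  h=cv2.cvtColor(im,cv2.COLOR_RGB2HSV);k=cv2.inRange(h,lo,hi)
  n,l,st,ce=cv2.connectedComponentsWithStats(k)
  for i in range(1,n):
    if st[i,4]>=4:
      p=ray(cam,ce[i],z,m)
      if np.hypot(p[0]-.54,p[1]-.17)<.2:
        d=p[:2]-[.5405,.1695];print("  ",cam,st[i],ce[i],p,"r %.4f ang %.1f"%(np.hypot(*d),np.degrees(np.arctan2(d[1],d[0]))))
for c in("wrist","top","scene"):
  m=camera_model(c);im=snapshot(c);cv2.imwrite(f"pics/m_{c}.png",im[:,:,::-1])
  for n,q in dict(handle=.09,handle_arm=.106,handle_end=.104,spindle_seat=.09).items():
    for r in mark_of(c,n)[:1]:
      p=ray(c,r["pixel"],q,m);print(c,n,round(r["score"],2),np.array(r["pixel"]),p,np.degrees(np.arctan2(p[1]-.1695,p[0]-.5405)))
  print("yellow");blob(c,im,(24,170,120),(35,255,255),.11,m)
  print("red");blob(c,im,(0,190,120),(4,255,255),.088,m)
  print("green");blob(c,im,(50,150,80),(85,255,255),.088,m)
E
python3 meas.py
```

```text
[0.5297 0.1661 0.2223] [-2.3666 -2.0661  0.0024]
wrist handle 0.82 [259.5 175.1] [0.5396 0.171  0.09  ] 122.07328861334153
wrist handle_arm 0.84 [267.1 233.5] [0.5395 0.109  0.106 ] -90.9858658383872
wrist handle_end 0.75 [273.1 289.9] [0.5378 0.0356 0.104 ] -91.1538763974955
wrist spindle_seat 0.84 [263.3 177.3] [0.5433 0.168  0.09  ] -27.630304635765413
yellow
   wrist [261 274  26  27 654] [273.607  286.9373] [0.5389 0.0439 0.11  ] r 0.1256 ang -90.7
red
green
   wrist [291 150  11  10  60] [295.55   154.0667] [0.5806 0.1882 0.088 ] r 0.0442 ang 25.0
top handle 0.97 [129.7 207.9] [0.5389 0.1685 0.09  ] -147.74561216701642
top handle_arm 0.76 [147.3 206.2] [0.5426 0.1165 0.106 ] -87.75907421530766
top handle_end 0.57 [176.2 208.2] [0.5361 0.0411 0.104 ] -91.96081635577194
top spindle_seat 0.49 [126.7 204.8] [0.5473 0.1765 0.09  ] 45.97690139147216
yellow
red
green
   top [122 192   4   2   7] [123.7143 192.4286] [0.5805 0.1853 0.088 ] r 0.0430 ang 21.5
scene handle 0.59 [351.8 123.3] [0.5437 0.166  0.09  ] -47.649265228500866
scene handle_arm 0.8 [334.6 125.8] [0.5376 0.1036 0.106 ] -92.55658918108759
scene handle_end 0.93 [314.  137.9] [0.5413 0.0271 0.104 ] -89.66002010771659
scene spindle_seat 0.66 [350.8 120.8] [0.534  0.1719 0.09  ] 159.82232504918895
yellow
   scene [303 127  24  20 307] [314.8502 136.6906] [0.5441 0.0268 0.11  ] r 0.1427 ang -88.6
   scene [339 129   5   4  12] [341.1667 130.6667] [0.5663 0.0991 0.11  ] r 0.0750 ang -69.9
red
green
   scene [365 128   2   5   8] [365.5 130. ] [0.5852 0.1767 0.088 ] r 0.0453 ang 9.1
```

```bash
python3 - <<'E'
from h import *
for n,c,px in(("now","scene",(341.17,130.67)),):
  for z in(.082,.088,.093):
    p=ray(c,px,z);d=p[:2]-[.5405,.1695];print(n,z,p,np.hypot(*d),np.degrees(np.arctan2(d[1],d[0])))
b=cv2.imread("pics/s0.png");h=cv2.cvtColor(b,cv2.COLOR_BGR2HSV)
for f in("s0","s6","s7","s8","m_scene"):
  h=cv2.cvtColor(cv2.imread(f"pics/{f}.png"),cv2.COLOR_BGR2HSV)
  for nm,lo,hi in(("y",(22,150,100),(36,255,255)),("r",(0,170,90),(5,255,255))):
    k=cv2.inRange(h,lo,hi);k[:100]=0;k[160:]=0;k[:,:300]=0;k[:,385:]=0
    n,l,st,ce=cv2.connectedComponentsWithStats(k)
    for i in range(1,n):
      if st[i,4]>=3:
        p=ray("scene",ce[i],.088);d=p[:2]-[.5405,.1695];print(f,nm,st[i,4],ce[i].round(1),np.hypot(*d).round(4),np.degrees(np.arctan2(d[1],d[0])).round(1))
E
```

```text
now 0.082 [0.54331441 0.12751988 0.082     ] 0.04207435958254412 -86.16455175042506
now 0.088 [0.54824628 0.12141921 0.088     ] 0.048700794457056065 -80.84774357618996
now 0.093 [0.55235617 0.11633532 0.093     ] 0.054470654339927045 -77.42827164406084
s0 y 19 [354.1 133.5] 0.0468 -37.8
s0 r 19 [337.1 129.6] 0.0539 -92.2
s6 y 4 [352.5 134. ] 0.0493 -43.0
s6 y 272 [363.7 149.7] 0.1135 -29.8
s6 r 17 [337.2 129.6] 0.0537 -92.0
s7 y 3 [352.3 134. ] 0.0494 -43.5
s7 y 278 [363.6 149.4] 0.1126 -29.7
s7 r 17 [337.1 129.9] 0.0547 -91.4
s8 y 197 [311.4 139.5] 0.1385 -94.9
s8 y 12 [342.2 131.5] 0.0499 -76.1
m_scene y 331 [314.6 136.7] 0.1245 -97.2
m_scene y 16 [341.2 130.5] 0.0481 -81.3
```

The pointer has turned from about -38° to -81/-85°, near the red lug at about -97°, and the arm now stands at -91°. To make sure the handle is home, I'll press the hub lightly with the fingertips either side of the spindle. Contact should come at z ≈ 0.118.

>>> {"method": "step_arm", "body": {
  "motion": [
    [0.0105, 0.004, -0.03, 0, 0, 6, 0.03],
    [0, 0, -0.03, 0, 0, 0, 0.03],
    [0, 0, -0.02, 0, 0, 0, 0.03],
    [0, 0, 0, 0, 0, 0, 0.03],
    [0, 0, 0, 0, 0, 0, 0.03]
  ]
}}

```text
time_s: 19.62
tool_pos: [0.5416, 0.171, 0.1435]
tool_rot: [2.255, 2.186, 0.002]
contact_force: [0.5, -0.2, 0.1]
width: 0.504
gripper_force: 0.0
```

>>> {"method": "step_arm", "body": {
  "motion": [
    [0, 0, 0, 0, 0, 0, 0.03],
    [0, 0, 0, 0, 0, 0, 0.03],
    [0, 0, -0.01, 0, 0, 0, 0.03],
    [0, 0, 0, 0, 0, 0, 0.03]
  ]
}}

```text
time_s: 20.12
tool_pos: [0.5401, 0.1705, 0.1317]
tool_rot: [-2.255, -2.186, 0.003]
contact_force: [0.7, 0.2, 0.1]
width: 0.324
gripper_force: 0.0
```

>>> {"method": "step_arm", "body": {
  "motion": [
    [0, 0, -0.006, 0, 0, 0, 0.03],
    [0, 0, -0.004, 0, 0, 0, 0.03],
    [0, 0, 0, 0, 0, 0, 0.03]
  ]
}}

```text
time_s: 20.5
tool_pos: [0.5406, 0.1706, 0.1222]
tool_rot: [-2.255, -2.186, 0.001]
contact_force: [-0.2, 0.8, -0.6]
width: 0.326
gripper_force: 0.0
```

>>> {"method": "step_arm", "body": {
  "motion": [
    [0, 0, -0.003, 0, 0, 0, 0.03],
    [0, 0, 0, 0, 0, 0, 0.03]
  ]
}}

```text
time_s: 20.75
tool_pos: [0.5408, 0.1708, 0.1196]
tool_rot: [-2.255, -2.187, 0.0]
contact_force: [0.2, -0.3, 0.4]
width: 0.327
gripper_force: 0.0
```

>>> {"method": "step_arm", "body": {
  "motion": [
    [0, 0, -0.003, 0, 0, 0, 0.03],
    [0, 0, 0, 0, 0, 0, 0.03]
  ]
}}

```text
time_s: 21.0
tool_pos: [0.5413, 0.1709, 0.1182]
tool_rot: [-2.256, -2.187, -0.002]
contact_force: [-3.0, -1.5, 11.5]
width: 0.327
gripper_force: 5.6
```

Contact came at z ≈ 0.1185, so the handle is fully home. I'll retreat and hand in.

>>> {"method": "step_arm", "body": {
  "motion": [
    [0, 0, 0.02, 0, 0, 0, 0.03],
    [0, 0, 0.05, 0, 0, 0, 0.03],
    [-0.03, 0, 0.05, 0, 0, 0, 0.03],
    [-0.03, 0, 0.03, 0, 0, 0, 0.03],
    [0, 0, 0, 0, 0, 0, 0.03]
  ]
}}

```text
time_s: 21.62
tool_pos: [0.481, 0.1718, 0.2695]
tool_rot: [2.254, 2.188, 0.008]
contact_force: [-0.1, 0.1, -0.2]
width: 0.326
gripper_force: 0.0
```

```bash
python3 meas.py | grep -E "handle|^\[|scene \["; python3 -c "
from station import manip
print(manip.sign_off())"
```

```text
[0.481  0.1718 0.2695] [2.2536 2.188  0.0084]
wrist handle 0.61 [297.  172.8] [0.5396 0.1688 0.09  ] -143.4104775720791
wrist handle_arm 0.72 [296.2 224.1] [0.5369 0.1061 0.106 ] -93.27628227925076
top handle 0.97 [130.7 211.5] [0.5292 0.1658 0.09  ] -161.74184216642112
top handle_arm 0.88 [148.6 208. ] [0.5378 0.1131 0.106 ] -92.7407752323161
top handle_end 0.59 [178.9 207.6] [0.5376 0.0339 0.104 ] -91.24020754300388
scene handle 0.71 [353.7 123.9] [0.5488 0.1682 0.09  ] -8.740180312321895
scene handle_arm 0.82 [333.7 125.4] [0.5349 0.1029 0.106 ] -94.8391084800917
scene handle_end 0.98 [315.7 137.2] [0.5418 0.0326 0.104 ] -89.44786806536852
   scene [304 127  23  21 307] [314.8925 136.7427] [0.5443 0.0268 0.11  ] r 0.1428 ang -88.5
   scene [339 129   5   4  12] [341.1667 130.6667] [0.5663 0.0991 0.11  ] r 0.0750 ang -69.9
   scene [365 128   2   5   8] [365.5 130. ] [0.5852 0.1767 0.088 ] r 0.0453 ang 9.1
the job is handed in; nothing more can be done
None
```

The handle is fully home on the spindle and was swung clockwise until it hit a hard stop with the pointer beside the red lug; I let go, left the cups, flasks and wrench alone, and handed the job in at about 22 s (no verdict was returned).

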